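Clip a brass bar into a locksmith's fork fixture and gauge it at the marked ring

TASK

Take the brass bar off its wooden rests and push it down past the sprung jaw of the fork fixture until it lies fully home in both forks, about centred between them, with the jaw snapped back over it, and let go of it. Then take the dial gauge from its rack and hold it upright on top of the bar, with its foot gently on the bar's dark ring and its sprung plunger pressed about half way in. Finish while still holding the gauge there: do not put it down or let go, and leave the other things on the bench where they are.

Things in the scene. Friction and masses are not known exactly. Their poses are not given: they have to be found in the camera images.
- bar: Plain round brass bar, 16 mm diameter, 130 mm long with rounded ends, 0.2 kg, lying level. Origin at its centre on its axis; its own y axis runs along the bar. A dark ring 8 mm wide goes all the way round it at the middle (y = 0). Starts on the rests; it may roll about its axis.
- rests: Pair of fixed wooden V rests, 12 mm thick, centred 46 mm to either side (local y = -46 and +46), on a board 50 x 104 x 8 mm. Origin at the centre of the board's underside, on the bench. At the start the bar lies along local y with its axis 30 mm above the bench; the 80 mm between the rests is free for fingers.
- fixture: Fixed fork fixture, base 110 x 130 x 10 mm; origin under its centre, on the bench. Two forks 12 mm thick at y = -46 and +46 mm (80 mm free between, nothing there above z = 23). Slots 17.6 mm wide, open upward, at x = 0: a bar fully home lies along local y, axis at x = 0, z = 48 mm. Fork wall on the -x side rises to z = 62 and flares out to x = -20, z = 75; prong on the +x side ends at z = 48.
- jaw (a joint): Sprung jaw, one part with a round steel nose (5 mm radius) at each fork, hinged along local y at x = 22, z = 18 mm of the fixture. 0 = shut (rad), grows to 0.6 as the noses swing out to +x. Shut, they overhang the slots by 4 mm, top at z = 64. A bar pressed straight down at x = 0 meets them with its axis at z = 67, drives them aside (0.1 rad, 6 to 15 N); they snap back over it.
- jaw_nose (a point): Point midway between the two jaw noses, on their common centre line: at x = 9, y = 0, z = 58 mm of the fixture when the jaw is shut.
- rack: Fixed plywood gauge rack, 90 x 90 mm, its flat top 70 mm above the bench, on two side walls, with one 21 mm round hole in the middle of the top. Origin at the centre of its underside, on the bench.
- gauge: Dial gauge, 0.15 kg, upright in the rack, its block on the rack's top. Origin at the centre of the underside of its square aluminium block (26 x 26 mm, z = 0 to 50), z up along it. Grip the block on its y faces, 26 mm apart. A 38 mm dial stands out at x = -20 to -31, z = 7 to 45. Below the block: steel stem, 12 mm diameter, to z = -35, then the plunger to z = -50 mm.
- plunger (a joint): Sprung plunger of the gauge, straight up into the stem: 0 = fully out, 0.010 m = pressed to its stop. Pushing it in takes 0.5 N to start and 0.5 N more for each mm (about 3 N half way, 5.5 N at the stop).
- gauge_foot (a point): Centre of the underside of the gauge's foot, a flat disc of 12 mm diameter at the end of the plunger: x = y = 0, z = -50 mm of the gauge while the plunger is out.
- padlock: Bystander: brass padlock standing upright, 50 x 22 mm, 68 mm high. Origin under its centre.
- oil_tin: Bystander: small tin, 56 mm diameter, 75 mm high. Origin under its centre.
- screwdriver: Bystander: screwdriver lying on the bench. Origin under its middle.
- key_tray: Bystander: open grey tray of keys, 90 x 120 x 35 mm. Origin under its centre.
Mind the look-alikes: they are no part of the job. What is shaped like the gauge but purple or turquoise is not meant.

How it is judged:
By the outcome, as a careful person would: the job done as asked, in the order asked, and still so for the second after the job is handed in, while the arm keeps its last pose, push and grip.
It also fails if it takes over 61 s, if anything falls off the work surface, if the arm or the gripper's body presses on something with over 40 N, if the wrist force passes 120 N, or if a joint passes its speed limit or range.

ROBOT

A 6-joint arm with a two-finger parallel gripper is mounted at the origin on the work surface. World frame = base frame: x ahead of the robot, y to its left, z up, the work surface at z = 0. Lengths are in mm, angles in rad, forces in N, time in s.
With the tool pointing down it reaches from about 275 to 750 mm from the base axis. Payload 10.2 kg.
Tool frame: the origin (TCP) lies at the very end of the fingers, on their centre line; the grasp point (between the pads) lies 19 mm behind it; z points along the fingers, y is the line along which they close (so a half turn about z gives the same grasp; the last joint's range is limited). The gripper opens to 85 mm and grips with 20 to 120 N. Pads are 22 mm wide; open, the fingers measure 114 mm over their backs; the gripper's body (76 mm by 85 mm) begins 54 mm behind the grasp point. The pads swing forward as they close: fully open they stand 13 mm farther back than shut.
Start: joints at [0.909, 0.313, 1.498, -0, 1.331, -0.223], TCP at [223.061, 475.263, 231.294] pointing down, gripper open.
Joint ranges: [-2.94, 2.94], [-0.97, 2.17], [0.19, 2.56], [-1.23, 4.37], [0.02, 3.11], [-2.88, 2.88]. Speed limits (rad/s): [2.39, 2.39, 3.01, 3.14, 3.14, 3.14].

INTERFACE

Orientations are given as a unit quaternion [w, x, y, z].
In Python, from rig import * gives the robot as it stands. The module is installed in compiled form; this text tells all that it offers.
- The arm moves only by the shell command python3 -m crank 'ROWS' [FORCE]. ROWS is JSON, a list that holds one entry, the list of rows, each a list of 7 numbers: the shift along the tool's x, y, z in units of 25 mm (1.0 is 25 mm), then the turn, a rotation vector about the tool's x, y, z in units of 8 degrees (1.0 is 8 degrees), then the finger opening in mm, from 0 to 85.4. A call has exactly 8 rows; each row shifts and turns the commanded pose from where the row before left it, along the tool's axes as they then stand; what a row does not reach is not made up. A row lasts 1/10 s, in which the tool goes at most 50 mm and 8.59 degrees, less where a joint would pass 70% of its speed; a pose out of reach is approached as far as the arm can. A call is refused whole if a number of a shift passes 1 or a number of a turn 1, either way. A call with a gripper value outside its range is refused whole. The fingers move at their own pace and stop on an object; FORCE is the grip in N (left out, the last holds). Time passes only in rows, so rows that do not move let the fingers close, or fill a call up. It gives the time, the measured TCP pose, the force, the opening and the grip force at its end, in the units of the state.
- sense(): the state, without advancing time (a new reading comes with each control period).
- capture(name): name is "scene" or "top"; returns the picture (384x512x3 uint8, blue, green, red); there is no depth.
- camera_model(name): a dict with "fx", "fy", "cx", "cy" (pixels), "k1" (the pictures are not rectified: a ray, as slopes to the right and down, at radius r is drawn at 1 + k1 r^2 times it, then the intrinsics apply), "world_from_camera" (4x4, takes a point from camera to world coordinates). Camera axes: x right, y up, looking along -z (the intrinsics and any distortion apply to the point x, -y, -z); pixel columns grow to the right and rows downward; lengths in mm; the calibration is good to about 2 mm. A picture is of the moment at which its call begins. camera_model takes no time and is no camera call.
- finish_job(): hands the job in; it is judged then, once.
The state is a dict: "time_s": time; "joints": joint angles; "dq": joint speeds; "tau": joint torques, N m; "eef_pos": TCP position; "ee_rot": TCP orientation; "force": force on the tool from outside, world axes, zero at the start; "wrist_torque": the same for the moment, N m; "grip_width": opening from 0.0 (shut) to 1.0 (fully open); "grip_force": force on a finger pad.
Only numpy, scipy, OpenCV 4.12 (cv2) and the standard library are available. Lean on these libraries where they do the work, as an engineer would, in place of code of your own. Each camera call takes 0.05 s, during which the arm holds its last target. There are 200 camera calls.

## Working session

There is one attempt and no reset: what is moved stays moved. The work goes in short steps, Python scripts to look and compute and a shell command to move; the robot and the scene stay as the last step left them, time stands still between calls to the robot, and variables do not carry over. Pictures are saved under pics/ and viewed, at most 10 in all, crops included, and the job is handed in when it is done.

```bash
mkdir -p pics; python3 - <<'E'
from rig import *
import cv2,numpy as np
for n in("top","scene"):
    im=capture(n); cv2.imwrite(f"pics/{n}0.png",im); 
    m=camera_model(n); print(n,{k:(np.round(v,4).tolist()) for k,v in m.items()})
s=sense();print(s)
E
```

```text
top {'fx': 424.0024, 'fy': 424.0024, 'cx': 255.6972, 'cy': 191.3654, 'k1': -0.0056, 'world_from_camera': [[-0.0025, 0.9834, -0.1815, 423.7667], [-0.9999, -0.0006, 0.0103, -0.0504], [0.01, 0.1816, 0.9833, 993.7676], [0.0, 0.0, 0.0, 1.0]]}
scene {'fx': 460.7537, 'fy': 460.7537, 'cx': 254.2634, 'cy': 192.6758, 'k1': -0.1685, 'world_from_camera': [[0.7487, -0.5567, 0.3599, 1030.1738], [0.6628, 0.6353, -0.3962, -483.6292], [-0.0081, 0.5352, 0.8447, 1133.4998], [0.0, 0.0, 0.0, 1.0]]}
{'time_s': 0.1, 'joints': array([ 9.08633632e-01,  3.13424749e-01,  1.49833793e+00, -1.54244827e-05,
        1.33098980e+00, -2.23425195e-01]), 'dq': array([ 0.00119764,  0.00074143, -0.00220165,  0.0007272 ,  0.00042364,
       -0.00101119]), 'tau': array([ 1.64212659e-03, -4.12895858e+01, -2.60139996e+01, -2.57973752e-04,
        2.98073726e-03, -4.75936440e-05]), 'eef_pos': array([222.90714326, 475.08740269, 230.78531332]), 'ee_rot': array([-2.41706184e-04,  2.17611715e-01,  9.76035248e-01, -5.27197625e-04]), 'force': array([ 0.49324035, -0.34438894,  0.41342054]), 'wrist_torque': array([ 0.04183149, -0.0212955 , -0.00198351]), 'grip_force': 0.0, 'grip_width': 1.0015167621878642}
```

View pics/top0.png

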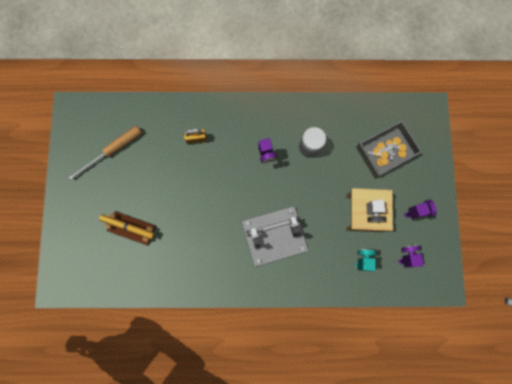

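View pics/scene0.png

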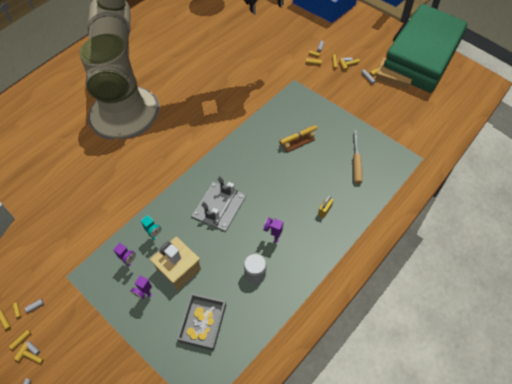

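Candidates for the gauge (top view): silver block on the rack (377,209); look-alikes are purple (267,150), (424,210) and (413,256), and turquoise (368,260). The silver one is meant. Bar: brass rod at (126,227), not the screwdriver (105,152) or the padlock (195,136). Next, one close montage of these.

```bash
python3 - <<'E'
import cv2,numpy as np
t=cv2.imread("pics/top0.png");s=cv2.imread("pics/scene0.png")
def c(im,x,y,w=66,h=74): 
    return cv2.resize(im[y:y+h,x:x+w],(264,296),interpolation=cv2.INTER_CUBIC)
a=np.hstack([c(t,94,190),c(t,241,198),c(t,342,174)])
b=np.hstack([c(s,266,100),c(s,186,168),c(s,142,222)])
cv2.imwrite("pics/m1.png",np.vstack([a,b]))
E
```

```text
(no output)
```

View pics/m1.png

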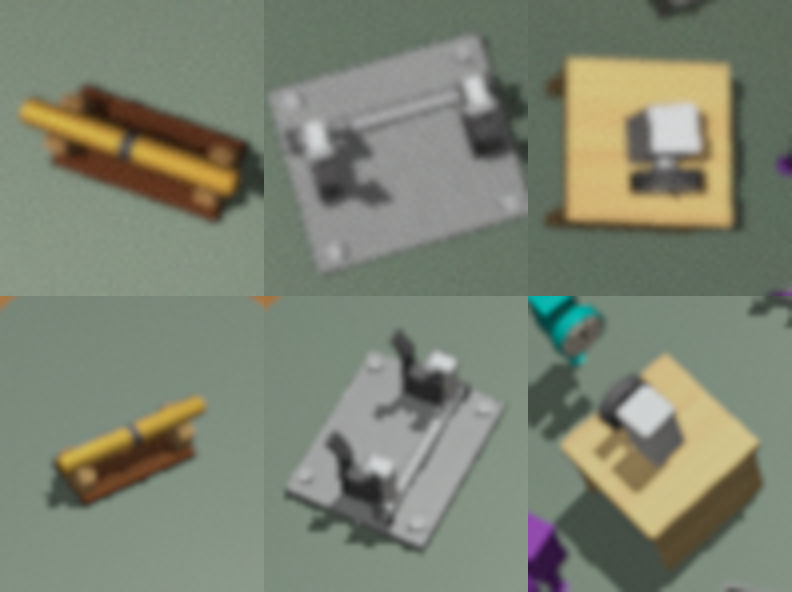

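The crops show the silver gauge upright on the plywood rack, dial towards the robot. The brass bar lies on the dark wood rests with its ring near crop (125,146). The fixture's noses and hinge rod are on the far (+x) side. I'll fit poses from both views next.

```bash
cat > h.py <<'E'
from rig import *
import numpy as np, cv2
from scipy.optimize import least_squares
def proj(n,P):
    m=camera_model(n);T=np.linalg.inv(m["world_from_camera"]);p=np.atleast_2d(P)@T[:3,:3].T+T[:3,3]
    a=p[:,0]/-p[:,2];b=-p[:,1]/-p[:,2];k=1+m["k1"]*(a*a+b*b)
    return np.c_[m["fx"]*a*k+m["cx"],m["fy"]*b*k+m["cy"]]
def place(q,L):
    L=np.atleast_2d(L).astype(float);c,s=np.cos(q[2]),np.sin(q[2])
    return np.c_[q[0]+c*L[:,0]-s*L[:,1],q[1]+s*L[:,0]+c*L[:,1],L[:,2]]
def fit(obs,q0):  # obs: list of (cam, localpoints, pixels)
    f=lambda q:np.concatenate([(proj(n,place(q,L))-np.array(p)).ravel() for n,L,p in obs])
    r=least_squares(f,q0,loss="soft_l1");return r.x,f(r.x).reshape(-1,2)
def px(p,ox,oy): return (np.array(p,float)+.5)/4-.5+[ox,oy]
E
cat > f.py <<'E'
from h import *
q4=lambda a,b,z:[[a,b,z],[a,-b,z],[-a,-b,z],[-a,b,z]]
B=[[0,65,30],[0,-65,30],[0,0,30]]
F=q4(55,65,10)
O={"bar":[("top",B,px([(22,110),(238,182),(125,146)],94,190)),("scene",B,px([(203,108),(63,167),(138,141)],266,100))],
"fix":[("top",[F[0],F[1],F[3]],px([(6,93),(216,37),(56,270)],241,198)),("scene",F,px([(241,107),(156,253),(22,194),(108,54)],186,168))],
"rack":[("top",q4(45,45,70),px([(38,57),(204,63),(206,228),(39,221)],342,174)),("scene",q4(45,45,70),px([(232,144),(129,242),(32,144),(137,59)],142,222))],
"gauge":[("top",q4(13,13,120),px([(127,107),(169,102),(177,150),(123,153)],342,174)),("scene",q4(13,13,120),px([(149,116),(122,142),(87,116),(112,89)],142,222))]}
for k,o in O.items():
    for oo in (o,o[:1],o[1:]):
        q,r=fit(oo,[424,0,0.2]);print(k,np.round(q,3),"reach",round(np.hypot(*q[:2])),"res",np.round(r,1).tolist() if oo is o else "")
E
python3 f.py
```

```text
bar [522.135 285.878  -6.611] reach 595 res [[-0.2, -0.4], [-0.9, -0.0], [0.6, -0.2], [0.0, -0.4], [-0.2, 1.0], [-1.1, -0.7]]
bar [521.636 285.424  75.079] reach 595 res 
bar [523.208 286.732 -56.903] reach 597 res 
fix [ 5.02115e+02 -5.49320e+01  2.75000e-01] reach 505 res [[-0.5, -0.8], [0.4, -1.8], [-0.1, 1.0], [-0.1, 0.2], [0.2, -0.2], [-0.8, -0.5], [-0.3, -0.2]]
fix [500.18  -55.024 -18.584] reach 503 res 
fix [ 5.03003e+02 -5.48490e+01  2.77000e-01] reach 506 res 
rack [ 554.99  -265.46   -37.737] reach 615 res [[0.1, 0.2], [-1.1, 0.2], [-0.6, -0.7], [0.1, -0.4], [-0.4, 0.3], [-1.2, -0.2], [-0.2, 1.0], [-0.1, -0.5]]
rack [ 554.536 -266.298   94.206] reach 615 res 
rack [ 555.759 -264.496   81.651] reach 615 res 
gauge [ 5.55240e+02 -2.66458e+02  5.90000e-02] reach 616 res [[-1.4, -0.8], [0.4, -0.3], [-0.2, -0.0], [1.0, -0.0], [-0.7, -1.2], [-1.2, -0.1], [-0.1, 0.3], [0.9, -0.4]]
gauge [ 5.54688e+02 -2.66383e+02  4.60000e-02] reach 615 res 
gauge [ 5.56389e+02 -2.66531e+02  8.70000e-02] reach 617 res
```

```bash
cat >> h.py <<'E'
from scipy.spatial.transform import Rotation as Ro
def go(x,y,z,yaw):
    s=sense();w=s["ee_rot"];R=Ro.from_quat([w[1],w[2],w[3],w[0]])
    Y=np.array([np.cos(yaw),np.sin(yaw),0]);Z=np.array([0,0,-1.]);G=Ro.from_matrix(np.c_[np.cross(Y,Z),Y,Z])
    print("t",round(s["time_s"],2),"pos",np.round(s["eef_pos"],1),"F",np.round(s["force"],1),"grip",round(s["grip_width"]*85.4,1),round(s["grip_force"],1))
    print("turn units",np.round(np.degrees((R.inv()*G).as_rotvec())/8,3),"then shift units",np.round(G.inv().apply(np.array([x,y,z])-s["eef_pos"])/25,3))
E
python3 -c "
from h import *
go(522,286,110,-.328)"
```

```text
t 0.1 pos [222.9 475.1 230.8] F [ 0.5 -0.3  0.4] grip 85.5 0.0
turn units [-8.0000e-03  5.0000e-03  1.0457e+01] then shift units [-3.306 13.762  4.831]
```

```bash
python3 -m crank '[[[0,0,0,0,0,1,85],[0,0,0,0,0,1,85],[0,0,0,0,0,1,85],[0,0,0,0,0,1,85],[0,0,0,0,0,1,85],[0,0,0,0,0,1,85],[0,0,0,0,0,1,85],[0,0,0,0,0,1,85]]]' 40
python3 -m crank '[[[0,0,0,0,0,1,85],[0,0,0,0,0,1,85],[0,0,0,0,0,0.457,85],[-0.2,0.9,0,0,0,0,85],[-0.2,0.9,0,0,0,0,85],[-0.2,0.9,0,0,0,0,85],[-0.2,0.9,0,0,0,0,85],[-0.2,0.9,0,0,0,0,85]]]'
python3 -m crank '[[[-0.25,0.9,0.3,0,0,0,85],[-0.25,0.9,0.5,0,0,0,85],[-0.25,0.9,0.5,0,0,0,85],[-0.25,0.9,0.5,0,0,0,85],[-0.25,0.9,0.5,0,0,0,85],[-0.25,0.9,0.5,0,0,0,85],[-0.25,0.9,0.5,0,0,0,85],[-0.25,0.9,0.5,0,0,0,85]]]'
python3 -c "
from h import *
go(522,286,110,-.328)"
```

```text
time_s: 0.9
eef_pos: [222.9, 475.1, 230.9]
ee_rot: [0.0, 0.704, 0.71, -0.0]
force: [-0.2, 0.1, 0.2]
grip_width: 0.995
grip_force: 0.0
time_s: 1.7
eef_pos: [322.1, 414.7, 231.0]
ee_rot: [0.0, 0.813, 0.582, -0.0]
force: [0.3, -0.4, 0.1]
grip_width: 0.998
grip_force: 0.0
time_s: 2.5
eef_pos: [476.4, 309.3, 135.4]
ee_rot: [-0.0, 0.813, 0.582, -0.0]
force: [0.7, 0.0, -0.2]
grip_width: 0.994
grip_force: 0.0
t 2.5 pos [476.4 309.3 135.4] F [ 0.7  0.  -0.2] grip 84.9 0.0
turn units [-0.004  0.003 -0.001] then shift units [-0.295  2.029  1.017]
```

```bash
python3 -m crank '[[[-0.1,0.7,0.4,0,0,0,85],[-0.1,0.7,0.3,0,0,0,85],[-0.095,0.629,0.317,0,0,0,85],[0,0,0.5,0,0,0,70],[0,0,0.5,0,0,0,60],[0,0,0.5,0,0,0,60],[0,0,0.5,0,0,0,60],[0,0,0.5,0,0,0,60]]]'
python3 -m crank '[[[0,0,0.5,0,0,0,60],[0,0,0.3,0,0,0,60],[0,0,0,0,0,0,60],[0,0,0,0,0,0,60],[0,0,0,0,0,0,60],[0,0,0,0,0,0,60],[0,0,0,0,0,0,60],[0,0,0,0,0,0,60]]]'
python3 -c "
from h import *
go(522,286,12,-.328)
for n,x,y,w,h in(('top',86,182,100,75),('scene',250,80,100,75)):
  cv2.imwrite('pics/g_%s.png'%n,cv2.resize(capture(n)[y:y+h,x:x+w],(400,300),interpolation=cv2.INTER_CUBIC))
cv2.imwrite('pics/g.png',np.hstack([cv2.imread('pics/g_top.png'),cv2.imread('pics/g_scene.png')]))
"
```

```text
time_s: 3.3
eef_pos: [521.0, 287.0, 47.3]
ee_rot: [-0.0, 0.813, 0.582, -0.0]
force: [-0.0, 0.1, 0.2]
grip_width: 0.7
grip_force: 0.0
time_s: 4.1
eef_pos: [521.5, 286.7, 28.6]
ee_rot: [0.0, 0.813, 0.582, 0.0]
force: [-0.3, 0.1, 0.1]
grip_width: 0.701
grip_force: 0.0
t 4.1 pos [521.5 286.7  28.6] F [-0.3  0.1  0.1] grip 59.9 0.0
turn units [ 0.002 -0.001 -0.001] then shift units [-0.02   0.027  0.663]
```

View pics/g.png

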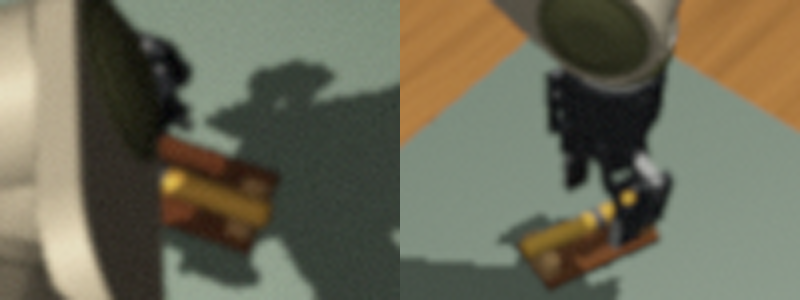

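The picture shows the fingers straddling the bar (scene half: tips near (575,185) and (635,240)) with the ring between them near (600,213). Lower, close, lift.

```bash
python3 -m crank '[[[0,0,0.3,0,0,0,60],[0,0,0.35,0,0,0,60],[0,0,0,0,0,0,40],[0,0,0,0,0,0,20],[0,0,0,0,0,0,0],[0,0,0,0,0,0,0],[0,0,0,0,0,0,0],[0,0,0,0,0,0,0]]]' 60
python3 -c "
from h import *
go(522,286,130,-.328);print(sense()['wrist_torque'])"
```

```text
time_s: 5.0
eef_pos: [522.1, 286.7, 12.6]
ee_rot: [0.0, 0.813, 0.582, 0.001]
force: [4.8, -1.7, 1.0]
grip_width: 0.162
grip_force: 58.5
t 5.0 pos [522.1 286.7  12.6] F [ 4.8 -1.7  1. ] grip 13.9 58.5
turn units [ 0.011 -0.006 -0.002] then shift units [-2.700e-02  4.000e-03 -4.698e+00]
[-0.19886365 -0.6811481  -0.06861814]
```

```bash
python3 -m crank '[[[0,0,-0.3,0,0,0,0],[0,0,-0.6,0,0,0,0],[0,0,-0.8,0,0,0,0],[0,0,-0.8,0,0,0,0],[0,0,-0.8,0,0,0,0],[0,0,-0.8,0,0,0,0],[0,0,-0.8,0,0,0,0],[0,0,-0.4,0,0,0,0]]]'
python3 -c "
from h import *
go(501.5,-55,140,.275);print(sense()['wrist_torque'])"
```

```text
time_s: 5.8
eef_pos: [521.6, 287.0, 147.3]
ee_rot: [0.0, 0.813, 0.582, 0.001]
force: [0.6, -0.1, -1.5]
grip_width: 0.17
grip_force: 58.5
t 5.8 pos [521.6 287.  147.3] F [ 0.6 -0.1 -1.5] grip 14.5 58.5
turn units [ 0.017 -0.007 -4.317] then shift units [-12.948  -4.488   0.292]
[-0.00778371  0.06326999 -0.00988745]
```

```bash
python3 -m crank '[[[0,0,0,0,0,-0.8,0],[0,0,0,0,0,-0.9,0],[0,0,0,0,0,-0.9,0],[0,0,0,0,0,-0.9,0],[0,0,0,0,0,-0.817,0],[-0.6,-0.2,0,0,0,0,0],[-0.8,-0.3,0,0,0,0,0],[-0.8,-0.3,0,0,0,0,0]]]'
python3 -m crank '[[[-0.9,-0.3,0,0,0,0,0],[-0.9,-0.3,0,0,0,0,0],[-0.9,-0.3,0,0,0,0,0],[-0.9,-0.3,0,0,0,0,0],[-0.9,-0.3,0,0,0,0,0],[-0.9,-0.3,0,0,0,0,0],[-0.9,-0.3,0,0,0,0,0],[-0.9,-0.3,0,0,0,0,0]]]'
python3 -m crank '[[[-0.8,-0.3,0,0,0,0,0],[-0.8,-0.3,0,0,0,0,0],[-0.8,-0.3,0,0,0,0,0],[-0.6,-0.2,0,0,0,0,0],[-0.3,-0.1,0,0,0,0,0],[-0.2,-0.1,0,0,0,0,0],[0,0,0,0,0,0,0],[0,0,0,0,0,0,0]]]'
python3 - <<'E'
from h import *
go(501.5,-55,140,.275)
a=[]
for n,x,y in(('top',225,170),('scene',160,145)):
  a.append(cv2.resize(capture(n)[y:y+100,x:x+100],(400,400),interpolation=cv2.INTER_CUBIC))
cv2.imwrite('pics/p.png',np.hstack(a))
E
```

```text
time_s: 6.6
eef_pos: [516.5, 227.0, 144.6]
ee_rot: [-0.0, 0.605, 0.797, -0.0]
force: [-0.6, 0.2, -1.2]
grip_width: 0.163
grip_force: 58.6
time_s: 7.4
eef_pos: [507.4, 37.3, 144.7]
ee_rot: [-0.0, 0.605, 0.796, -0.0]
force: [0.8, -0.0, -1.6]
grip_width: 0.166
grip_force: 58.6
time_s: 8.2
eef_pos: [500.5, -53.8, 144.6]
ee_rot: [-0.0, 0.604, 0.797, 0.0]
force: [-0.4, -0.4, -2.0]
grip_width: 0.162
grip_force: 58.6
t 8.2 pos [500.5 -53.8 144.6] F [-0.4 -0.4 -2. ] grip 13.8 58.6
turn units [-0.001 -0.002 -0.003] then shift units [-0.057  0.025  0.185]
```

View pics/p.png

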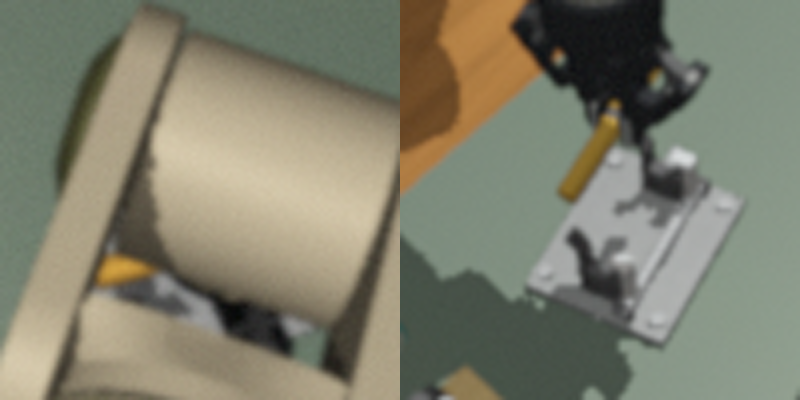

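```bash
python3 - <<'E'
from h import *
q=[501.5,-55,.275]
p=place([500.5,-53.8,.275],[[0,-65,163.6],[0,-57,163.6],[0,0,163.6],[0,65,163.6]])
print("bar in p.png",np.round((proj("scene",p)-[160,145]+.5)*4-.5+[400,0]).tolist())
F=place(q,[[9,46,58],[9,-46,58],[9,46,64],[9,-46,64],[-20,46,75],[-20,-46,75],[22,0,18],[0,46,48]])
print(np.round((proj("top",F)-[241,198]+.5)*4-.5+[264,0]).tolist())
print(np.round((proj("scene",F)-[186,168]+.5)*4-.5+[264,296]).tolist())
t=cv2.imread("pics/top0.png");s=cv2.imread("pics/scene0.png")
def c(im,n,x,y,w,h):
    k=8;o=cv2.resize(im[y:y+h,x:x+w],None,fx=k,fy=k,interpolation=cv2.INTER_CUBIC)
    def L(P,col):
        u=(proj(n,place(q,P))-[x,y]+.5)*k-.5
        cv2.polylines(o,[np.round(u).astype(int)],False,col,1,cv2.LINE_AA)
    L([[55,65,10],[55,-65,10],[-55,-65,10],[-55,65,10],[55,65,10]],(0,0,255))
    L([[22,40,18],[22,-40,18]],(0,255,255))
    for yy in(-52,-40,40,52):
        L([[-20,yy,75],[-8.8,yy,62],[-8.8,yy,39.2],[8.8,yy,39.2],[8.8,yy,48]],(0,255,0))
    for yy in(-46,46):
        a=np.linspace(0,6.3,30);L(np.c_[9+5*np.cos(a),0*a+yy,58+5*np.sin(a)],(255,0,255))
    return o
cv2.imwrite("pics/ov.png",np.hstack([c(t,"top",240,198,50,74)[:,:400],c(s,"scene",190,172,50,74)[:,:400]]))
E
```

```text
bar in p.png [[567.0, 193.0], [573.0, 184.0], [617.0, 116.0], [664.0, 43.0]]
[[322.0, 152.0], [482.0, 106.0], [322.0, 151.0], [483.0, 105.0], [337.0, 201.0], [500.0, 154.0], [392.0, 113.0], [326.0, 169.0]]
[[431.0, 364.0], [369.0, 466.0], [431.0, 359.0], [368.0, 462.0], [393.0, 335.0], [329.0, 437.0], [421.0, 451.0], [421.0, 367.0]]
```

View pics/ov.png

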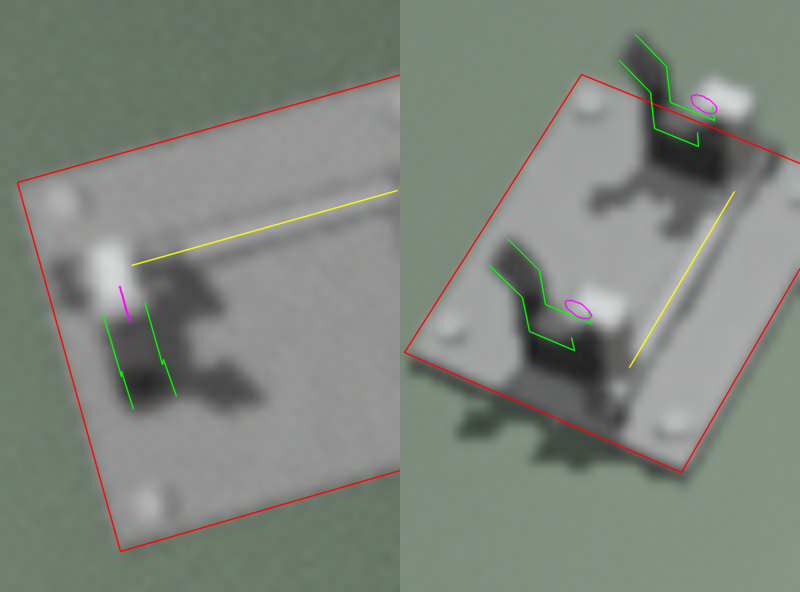

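The overlay fits to about 2 mm and the held bar's tip matches its prediction, (567,193). In both views the hinge rod sits slightly to +x, so I'll aim for x = 502.3 and let the forces guide the descent.

```bash
python3 -m crank '[[[-0.06,0.06,0.3,0,0,0,0],[0,0,0.6,0,0,0,0],[0,0,0.7,0,0,0,0],[0,0,0.7,0,0,0,0],[0,0,0.6,0,0,0,0],[0,0,0.4,0,0,0,0],[0,0,0.2,0,0,0,0],[0,0,0,0,0,0,0]]]'
python3 -c "
from h import *
go(502.3,-54.9,30.6,.275)"
```

```text
time_s: 9.1
eef_pos: [502.4, -55.1, 56.7]
ee_rot: [-0.0, 0.604, 0.797, -0.0]
force: [-0.7, -0.4, -1.5]
grip_width: 0.166
grip_force: 58.6
t 9.1 pos [502.4 -55.1  56.7] F [-0.7 -0.4 -1.5] grip 14.2 58.6
turn units [-0.005 -0.003 -0.001] then shift units [0.01  0.    1.043]
```

```bash
python3 -m crank '[[[0,0,0.1,0,0,0,0],[0,0,0.1,0,0,0,0],[0,0,0.1,0,0,0,0],[0,0,0.1,0,0,0,0],[0,0,0,0,0,0,0],[0,0,0,0,0,0,0],[0,0,0,0,0,0,0],[0,0,0,0,0,0,0]]]' 90
python3 -m crank '[[[0,0,0.05,0,0,0,0],[0,0,0.05,0,0,0,0],[0,0,0.05,0,0,0,0],[0,0,0.05,0,0,0,0],[0,0,0,0,0,0,0],[0,0,0,0,0,0,0],[0,0,0,0,0,0,0],[0,0,0,0,0,0,0]]]'
python3 -c "
from h import *
go(502.3,-54.9,30.6,.275);print(sense()['wrist_torque'])"
```

```text
time_s: 9.9
eef_pos: [503.0, -55.5, 49.9]
ee_rot: [0.001, 0.603, 0.797, 0.0]
force: [-11.2, 1.6, 30.3]
grip_width: 0.154
grip_force: 92.0
time_s: 10.7
eef_pos: [503.4, -55.7, 49.0]
ee_rot: [0.002, 0.603, 0.798, 0.0]
force: [-31.7, 5.6, 80.0]
grip_width: 0.156
grip_force: 97.7
t 10.7 pos [503.4 -55.7  49. ] F [-31.7   5.6  80. ] grip 13.3 97.7
turn units [0.018 0.022 0.006] then shift units [ 0.041 -0.032  0.737]
[ 1.04627569  4.7756139  -0.03567171]
```

80 N is a jam on the noses: the bar sits a little too far to +x, and friction locks the jaw there. Back off, shift 1.6 mm to -x, press again gently.

```bash
python3 -m crank '[[[0,0,-0.3,0,0,0,0],[0,0,-0.3,0,0,0,0],[0,-0.065,0,0,0,0,0],[0,0,0,0,0,0,0],[0,0,0,0,0,0,0],[0,0,0.1,0,0,0,0],[0,0,0.1,0,0,0,0],[0,0,0,0,0,0,0]]]' 90
python3 -m crank '[[[0,0,0.05,0,0,0,0],[0,0,0,0,0,0,0],[0,0,0.05,0,0,0,0],[0,0,0,0,0,0,0],[0,0,0.04,0,0,0,0],[0,0,0,0,0,0,0],[0,0,0,0,0,0,0],[0,0,0,0,0,0,0]]]'
python3 -c "
from h import *
go(502.3,-54.9,30.6,.275);print(sense()['wrist_torque'])"
```

```text
time_s: 11.5
eef_pos: [500.6, -55.6, 51.5]
ee_rot: [-0.001, 0.604, 0.797, -0.0]
force: [0.3, 1.2, -1.8]
grip_width: 0.158
grip_force: 88.3
time_s: 12.3
eef_pos: [500.9, -55.7, 48.7]
ee_rot: [0.0, 0.604, 0.797, -0.0]
force: [-1.0, -0.4, 0.9]
grip_width: 0.156
grip_force: 88.6
t 12.3 pos [500.9 -55.7  48.7] F [-1.  -0.4  0.9] grip 13.3 88.6
turn units [ 0.     0.001 -0.002] then shift units [0.018 0.062 0.726]
[-0.01413047  0.19765336  0.02206629]
```

```bash
python3 -m crank '[[[0,0,0.04,0,0,0,0],[0,0,0,0,0,0,0],[0,0,0.04,0,0,0,0],[0,0,0,0,0,0,0],[0,0,0.04,0,0,0,0],[0,0,0,0,0,0,0],[0,0,0,0,0,0,0],[0,0,0,0,0,0,0]]]'
python3 -c "
from h import *
go(502.3,-54.9,30.6,.275);print(sense()['wrist_torque'])"
```

```text
time_s: 13.1
eef_pos: [501.2, -55.9, 48.1]
ee_rot: [0.001, 0.603, 0.797, 0.0]
force: [-14.1, 1.5, 29.8]
grip_width: 0.155
grip_force: 92.2
t 13.1 pos [501.2 -55.9  48.1] F [-14.1   1.5  29.8] grip 13.2 92.2
turn units [0.006 0.008 0.001] then shift units [0.026 0.052 0.7  ]
[0.39137176 1.84147542 0.00242713]
```

```bash
python3 -m crank '[[[0,0,-0.2,0,0,0,0],[0,-0.07,0,0,0,0,0],[0,0,0,0,0,0,0],[0,0,0.1,0,0,0,0],[0,0,0,0,0,0,0],[0,0,0.05,0,0,0,0],[0,0,0,0,0,0,0],[0,0,0,0,0,0,0]]]'
python3 -m crank '[[[0,0,0.04,0,0,0,0],[0,0,0,0,0,0,0],[0,0,0.04,0,0,0,0],[0,0,0,0,0,0,0],[0,0,0,0,0,0,0],[0,0,0,0,0,0,0],[0,0,0,0,0,0,0],[0,0,0,0,0,0,0]]]'
python3 -c "
from h import *
go(502.3,-54.9,30.6,.275);print(sense()['wrist_torque'])"
```

```text
time_s: 13.9
eef_pos: [500.3, -56.3, 47.6]
ee_rot: [0.001, 0.604, 0.797, 0.001]
force: [3.6, 1.9, 6.6]
grip_width: 0.155
grip_force: 89.7
time_s: 14.7
eef_pos: [500.4, -56.3, 47.1]
ee_rot: [0.002, 0.603, 0.797, 0.001]
force: [-3.2, 3.8, 25.1]
grip_width: 0.154
grip_force: 91.7
t 14.7 pos [500.4 -56.3  47.1] F [-3.2  3.8 25.1] grip 13.2 91.7
turn units [0.021 0.013 0.001] then shift units [0.035 0.087 0.661]
[0.63986357 0.52782586 0.18984671]
```

```bash
python3 -m crank '[[[0,0,0.04,0,0,0,0],[0,0,0,0,0,0,0],[0,0,0.04,0,0,0,0],[0,0,0,0,0,0,0],[0,0,0,0,0,0,0],[0,0,0,0,0,0,0],[0,0,0,0,0,0,0],[0,0,0,0,0,0,0]]]'
python3 - <<'E'
from h import *
go(502.3,-54.9,30.6,.275);print(sense()['wrist_torque'])
a=[]
for n,x,y in(('top',225,170),('scene',170,155)):
  a.append(cv2.resize(capture(n)[y:y+80,x:x+80],(400,400),interpolation=cv2.INTER_CUBIC))
cv2.imwrite('pics/p2.png',np.hstack(a))
E
```

```text
time_s: 15.5
eef_pos: [500.6, -56.4, 46.8]
ee_rot: [0.002, 0.603, 0.797, 0.001]
force: [-11.5, 5.3, 45.0]
grip_width: 0.157
grip_force: 93.9
t 15.5 pos [500.6 -56.4  46.8] F [-11.5   5.3  45. ] grip 13.4 93.9
turn units [0.024 0.018 0.003] then shift units [0.039 0.081 0.646]
[0.91873407 1.6516833  0.12869353]
```

View pics/p2.png

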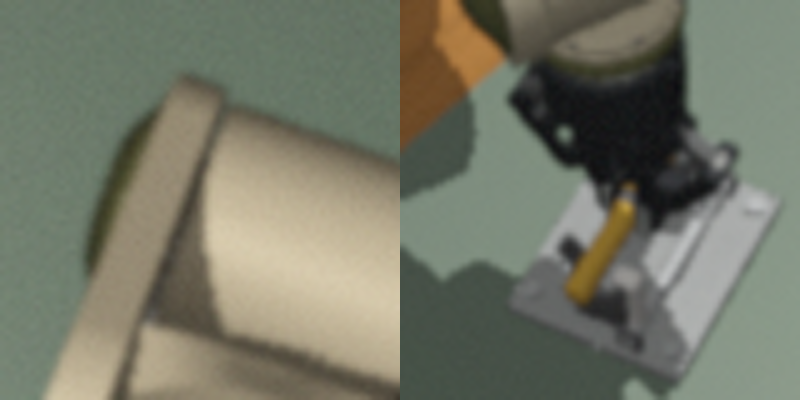

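The bar rests on the noses and the flare, and friction holds the jaw: the force line passes through its hinge. Sliding the bar along its axis while pressing should turn the friction sideways and let the jaw yield.

```bash
python3 -m crank '[[[0.1,0.03,0,0,0,0,0],[0.1,0,0,0,0,0,0],[-0.15,0,0,0,0,0,0],[-0.15,0,0,0,0,0,0],[-0.1,0,0,0,0,0,0],[0.1,0,0,0,0,0,0],[0.15,0,0,0,0,0,0],[0,0,0,0,0,0,0]]]'
python3 -c "
from h import *
go(502.3,-54.9,30.6,.275);print(sense()['wrist_torque'])"
```

```text
time_s: 16.4
eef_pos: [501.0, -55.7, 43.2]
ee_rot: [0.002, 0.603, 0.797, 0.0]
force: [7.2, -4.4, -2.8]
grip_width: 0.152
grip_force: 89.3
t 16.4 pos [501.  -55.7  43.2] F [ 7.2 -4.4 -2.8] grip 13.0 89.3
turn units [0.021 0.023 0.001] then shift units [0.018 0.058 0.503]
[-0.5663282  -1.05398863  0.10597901]
```

```bash
python3 -m crank '[[[0.1,0.02,0.05,0,0,0,0],[-0.1,0,0.05,0,0,0,0],[-0.1,0,0.05,0,0,0,0],[0.1,0,0.05,0,0,0,0],[0.1,0,0.05,0,0,0,0],[-0.1,0,0.05,0,0,0,0],[0,0,0,0,0,0,0],[0,0,0,0,0,0,0]]]'
python3 -c "
from h import *
go(502.3,-54.9,30.6,.275);print(sense()['wrist_torque'])"
```

```text
time_s: 17.2
eef_pos: [500.5, -54.0, 35.2]
ee_rot: [0.0, 0.604, 0.797, 0.001]
force: [5.8, 6.2, 0.1]
grip_width: 0.156
grip_force: 89.8
t 17.2 pos [500.5 -54.   35.2] F [5.8 6.2 0.1] grip 13.3 89.8
turn units [ 0.008 -0.005 -0.004] then shift units [-0.054  0.06   0.184]
[ 0.7681778  -0.89166795  0.09652449]
```

```bash
python3 -m crank '[[[0.05,0.03,0.05,0,0,0,0],[-0.1,0,0.05,0,0,0,0],[-0.05,0,0.04,0,0,0,0],[0.1,0,0.04,0,0,0,0],[-0.05,0,0.04,0,0,0,0],[0,0,0.04,0,0,0,0],[0,0,0,0,0,0,0],[0,0,0,0,0,0,0]]]'
python3 -c "
from h import *
go(502.3,-54.9,30.6,.275);print(sense()['wrist_torque'])"
```

```text
time_s: 18.0
eef_pos: [500.9, -54.7, 30.3]
ee_rot: [-0.001, 0.604, 0.797, 0.0]
force: [-5.7, 8.8, 21.0]
grip_width: 0.153
grip_force: 92.3
t 18.0 pos [500.9 -54.7  30.3] F [-5.7  8.8 21. ] grip 13.0 92.3
turn units [-0.001 -0.009 -0.002] then shift units [-0.022  0.05  -0.013]
[1.265051   0.84467507 0.04452627]
```

```bash
python3 -m crank '[[[0,0,-0.03,0,0,0,13],[0,0,0,0,0,0,20],[0,0,0,0,0,0,35],[0,0,0,0,0,0,45],[0,0,0,0,0,0,45],[0,0,-0.2,0,0,0,45],[0,0,-0.5,0,0,0,45],[0,0,-0.8,0,0,0,45]]]'
python3 -m crank '[[[0,0,-1,0,0,0,45],[0,0,-1,0,0,0,45],[0,0,-1,0,0,0,60],[0,0,-1,0,0,0,60],[0,-1,-0.6,0,0,0,60],[0,-1,0,0,0,0,60],[-1,0,0,0,0,0,60],[-1,0,0,0,0,0,60]]]'
python3 -m crank '[[[-1,0,0,0,0,0,60],[-1,0,0,0,0,0,60],[-1,0,0,0,0,0,60],[-1,0,0,0,0,0,60],[-1,0,0,0,0,1,60],[0,0,0,0,0,1,60],[0,0,0,0,0,1,60],[0,0,0,0,0,1,60]]]'
python3 - <<'E'
from h import *
go(555.3,-266.4,200,.06-np.pi/2)
t=capture('top');s=capture('scene');cv2.imwrite('pics/t3.png',t);cv2.imwrite('pics/s3.png',s)
q=[502.3,-54.9,.275]
def c(im,n,x,y,w=66,h=74):
    k=6;o=cv2.resize(im[y:y+h,x:x+w],None,fx=k,fy=k,interpolation=cv2.INTER_CUBIC)
    u=(proj(n,place(q,[[0,65,48],[0,0,48],[0,-65,48]]))-[x,y]+.5)*k-.5
    for p in u: cv2.circle(o,tuple(int(v) for v in np.round(p)),3,(0,0,255),1)
    return o
cv2.imwrite('pics/p3.png',np.hstack([c(t,'top',241,198),c(s,'scene',186,168)]))
E
```

```text
time_s: 18.8
eef_pos: [500.7, -55.5, 67.7]
ee_rot: [-0.001, 0.604, 0.797, -0.0]
force: [-0.0, -0.5, 0.4]
grip_width: 0.528
grip_force: 0.0
time_s: 19.6
eef_pos: [466.4, -117.9, 183.7]
ee_rot: [0.001, 0.603, 0.797, 0.0]
force: [0.2, 0.0, 0.8]
grip_width: 0.702
grip_force: 0.0
time_s: 20.4
eef_pos: [500.4, -237.8, 183.1]
ee_rot: [0.0, 0.802, 0.598, 0.0]
force: [0.4, -0.3, -1.5]
grip_width: 0.701
grip_force: 0.0
t 20.4 pos [ 500.4 -237.8  183.1] F [ 0.4 -0.3 -1.5] grip 59.9 0.0
turn units [ 5.000e-03 -1.000e-03  8.744e+00] then shift units [ 2.123  1.274 -0.675]
```

View pics/p3.png

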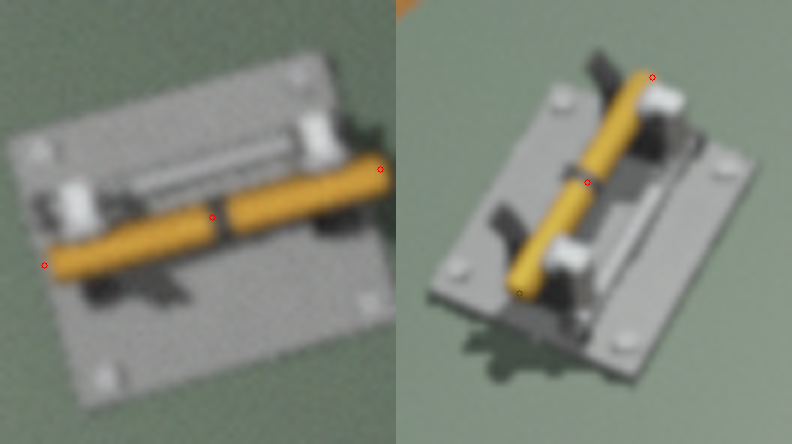

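```bash
python3 - <<'E'
from h import *
def f6(p,ox,oy): return (np.array(p,float)+.5)/6-.5+[ox,oy]
# brass segmentation centroid and ends along the bar
for n,x,y in(('top',241,198),('scene',186,168)):
    im=cv2.imread('pics/%s3.png'%n[0])[y:y+74,x:x+70]
    h=cv2.cvtColor(im,cv2.COLOR_BGR2HSV);m=((h[...,1]>110)&(h[...,0]<30)&(h[...,0]>10));m[:8,:8]=0
    P=np.argwhere(m)[:,::-1]+[x,y];c=P.mean(0);u,s,v=np.linalg.svd(P-c,full_matrices=False);t=(P-c)@v[0]
    e=[c+v[0]*t.min(),c+v[0]*t.max()]
    q=proj(n,place([502.3,-54.9,.275],[[0,65,48],[0,0,48],[0,-65,48]]))
    print(n,"centroid",c.round(1),"ends",np.round(e,1).tolist(),"dir",v[0].round(3),"pred",q.round(1).tolist())
    d=q[2]-q[0];print(" pred dir",(d/np.linalg.norm(d)).round(3))
    for dl in([1,0,0],[0,1,0],[0,0,1]): print("  px per mm",dl,(proj(n,place([502.3,-54.9,.275],[[dl[0],dl[1],48+dl[2]]]))-q[1]).round(3))
E
```

```text
top centroid [277.9 234. ] ends [[305.7, 226.1], [249.3, 242.2]] dir [-0.962  0.274] pred [[247.9, 241.8], [276.0, 233.7], [303.8, 225.8]]
 pred dir [ 0.962 -0.274]
  px per mm [1, 0, 0] [[-0.127 -0.432]]
  px per mm [0, 1, 0] [[-0.43   0.123]]
  px per mm [0, 0, 1] [[ 0.026 -0.037]]
scene centroid [216.2 198.9] ends [[227.4, 180.2], [205.5, 216.7]] dir [-0.516  0.857] pred [[228.2, 180.4], [217.4, 198.0], [206.1, 216.4]]
 pred dir [-0.523  0.852]
  px per mm [1, 0, 0] [[0.317 0.132]]
  px per mm [0, 1, 0] [[ 0.17  -0.277]]
  px per mm [0, 0, 1] [[-0.027 -0.19 ]]
```

```bash
python3 - <<'E'
from h import *
obs={}
for n,x,y in(('top',241,198),('scene',190,168)):
    im=cv2.imread('pics/%s3.png'%n[0])[y:y+74,x:x+66]
    h=cv2.cvtColor(im,cv2.COLOR_BGR2HSV)
    m=((h[...,2]>185)&(h[...,1]<40)).astype(np.uint8)
    k,l,st,c=cv2.connectedComponentsWithStats(m);i=np.argsort(-st[1:,4])[:4]+1
    print(n,[(st[j,4],(c[j]+[x,y]).round(1).tolist()) for j in i])
    g=cv2.cvtColor(im,cv2.COLOR_BGR2GRAY)
    j=i[:2];obs[n]=(c[j]+[x,y])[np.argsort(c[j][:,0])]
ends={'top':np.array([[249.3,242.2],[305.7,226.1]]),'scene':np.array([[227.4,180.2],[205.5,216.7]])}
obs['scene']=obs['scene'][::-1]
def tri(a,b):
    return least_squares(lambda P:np.r_[(proj('top',P)-a).ravel(),(proj('scene',P)-b).ravel()],[502,-55,50.])
c,s=np.cos(.275),np.sin(.275);M=np.array([[c,s,0],[-s,c,0],[0,0,1]])
for nm,o in(("noses",obs),("bar",ends)):
    for k in(0,1):
        r=tri(o['top'][k],o['scene'][k]);print(nm,k,r.x.round(1),"local",(M@(r.x-[500.6,-54.9,0])).round(1),"res",r.fun.round(1))
E
```

```text
top [(np.int32(23), [253.5, 231.7]), (np.int32(20), [293.5, 220.2])]
scene [(np.int32(18), [229.9, 183.7]), (np.int32(17), [214.5, 209.7]), (np.int32(3), [224.0, 224.0]), (np.int32(2), [240.5, 195.0])]
noses 0 [505.3  -5.   66.3] local [18.  46.8 66.3] res [ 0.1  0.1  0.2 -0. ]
noses 1 [530.5 -93.1  64.7] local [ 18.4 -44.9  64.7] res [ 0.1  0.1  0.1 -0. ]
bar 0 [483.7   4.8  51.2] local [-0.1 62.1 51.2] res [-0.1 -0.1 -0.2  0. ]
bar 1 [ 519.6 -120.7   50. ] local [  0.4 -68.5  50. ] res [-0.3 -0.2 -0.4  0.1]
```

The bar is home, with the shut noses over it, but by triangulation it lies about 4 mm off-centre towards -y. I'll re-grip it and slide it 4 mm along the slots.

```bash
python3 -c "
from h import *
go(501.2,-57,130,.275)"
```

```text
t 20.5 pos [ 500.5 -237.7  183.1] F [0.  0.  0.8] grip 59.9 0.0
turn units [ 5.000e-03  4.000e-03 -4.011e+00] then shift units [6.947 1.99  2.123]
```

```bash
python3 -m crank '[[[0,0,0,0,0,-1,60],[0,0,0,0,0,-1,60],[0,0,0,0,0,-1,60],[0,0,0,0,0,-1,60],[0.9,0.3,0.2,0,0,0,60],[0.9,0.3,0.3,0,0,0,60],[0.9,0.3,0.3,0,0,0,60],[0.9,0.3,0.3,0,0,0,60]]]' 40
python3 -m crank '[[[0.9,0.3,0.3,0,0,0,50],[0.9,0.3,0.3,0,0,0,50],[0.9,0.19,0.3,0,0,0,45],[0.65,0,0.12,0,0,0,45],[0,0,0.8,0,0,0,45],[0,0,0.8,0,0,0,45],[0,0,0.5,0,0,0,45],[0,0,0,0,0,0,45]]]'
python3 -c "
from h import *
go(501.2,-57,31,.275)"
```

```text
time_s: 21.3
eef_pos: [504.9, -142.0, 155.1]
ee_rot: [0.0, 0.602, 0.799, 0.0]
force: [0.5, 0.9, -0.3]
grip_width: 0.704
grip_force: 0.0
time_s: 22.1
eef_pos: [500.5, -56.8, 75.7]
ee_rot: [-0.001, 0.603, 0.798, -0.0]
force: [-0.1, -0.4, -0.1]
grip_width: 0.526
grip_force: 0.0
t 22.1 pos [500.5 -56.8  75.7] F [-0.1 -0.4 -0.1] grip 45.0 0.0
turn units [-0.014 -0.01   0.006] then shift units [-0.013  0.023  1.789]
```

```bash
python3 -m crank '[[[0,0.01,0.6,0,0,0,45],[0,0,0.6,0,0,0,45],[0,0,0.5,0,0,0,45],[0,0,0.09,0,0,0,45],[0,0,0,0,0,0,20],[0,0,0,0,0,0,0],[0,0,0,0,0,0,0],[0,0,0,0,0,0,0]]]' 50
python3 -m crank '[[[0.03,0,0,0,0,0,0],[0.04,0,0,0,0,0,0],[0.04,0,0,0,0,0,0],[0.04,0,0,0,0,0,0],[0.03,0,0,0,0,0,0],[0,0,0,0,0,0,0],[0,0,0,0,0,0,0],[0,0,0,0,0,0,0]]]'
python3 -c "
from h import *
go(500.3,-54,31,.275)"
```

```text
time_s: 22.9
eef_pos: [502.2, -57.0, 32.7]
ee_rot: [0.001, 0.604, 0.797, 0.0]
force: [0.8, 0.9, 5.2]
grip_width: 0.169
grip_force: 48.9
time_s: 23.7
eef_pos: [501.2, -53.3, 32.7]
ee_rot: [0.002, 0.604, 0.797, 0.0]
force: [1.4, -2.7, 5.5]
grip_width: 0.166
grip_force: 48.9
t 23.7 pos [501.2 -53.3  32.7] F [ 1.4 -2.7  5.5] grip 14.2 48.9
turn units [ 0.014  0.016 -0.001] then shift units [-0.017 -0.042  0.068]
```

```bash
python3 -m crank '[[[0,0,0,0,0,0,20],[0,0,0,0,0,0,35],[0,0,0,0,0,0,45],[0,0,0,0,0,0,45],[0,0,-0.2,0,0,0,45],[0,0,-0.5,0,0,0,45],[0,0,-0.9,0,0,0,45],[0,0,-1,0,0,0,45]]]'
python3 -m crank '[[[0,0,-1,0,0,0,45],[0,0,-1,0,0,0,45],[0,0,-1,0,0,0,60],[0,0,-1,0,0,0,60],[-0.9,-0.5,-0.5,0,0,0,60],[-0.9,-0.5,0,0,0,0,60],[-0.9,-0.5,0,0,0,0,60],[-0.9,-0.5,0,0,0,0,60]]]'
python3 -m crank '[[[-0.9,0,0,0,0,0,60],[-0.9,0,0,0,0,0,60],[-0.9,0,0,0,0,0,60],[-0.9,0,0,0,0,1,60],[0,0,0,0,0,1,60],[0,0,0,0,0,1,60],[0,0,0,0,0,1,60],[0,0,0,0,0,1,60]]]'
python3 -m crank '[[[0,0,0,0,0,1,60],[0,0,0,0,0,1,60],[0,0,0,0,0,1,60],[0,0,0,0,0,1,60],[0,0,0,0,0,1,60],[0,0,0,0,0,1,60],[0,0,0,0,0,1,60],[0,0,0,0,0,0.74,60]]]'
python3 - <<'E'
from h import *
go(555.4,-266.5,160,.06-np.pi/2)
t=capture('top');s=capture('scene');cv2.imwrite('pics/t4.png',t);cv2.imwrite('pics/s4.png',s)
for n,im,x,y in(('top',t,241,198),('scene',s,186,168)):
    im=im[y:y+74,x:x+70];h=cv2.cvtColor(im,cv2.COLOR_BGR2HSV);m=((h[...,1]>110)&(h[...,0]<30)&(h[...,0]>10));m[:8,:8]=0
    P=np.argwhere(m)[:,::-1]+[x,y];c=P.mean(0);u,w,v=np.linalg.svd(P-c,full_matrices=False);q=(P-c)@v[0]
    print(n,np.round([c+v[0]*q.min(),c+v[0]*q.max()],1).tolist())
E
```

```text
time_s: 24.5
eef_pos: [500.1, -52.4, 98.3]
ee_rot: [-0.0, 0.604, 0.797, -0.0]
force: [-0.1, -0.2, 1.0]
grip_width: 0.529
grip_force: 0.0
time_s: 25.3
eef_pos: [476.2, -153.6, 210.6]
ee_rot: [0.001, 0.604, 0.797, 0.0]
force: [0.6, 0.3, 0.0]
grip_width: 0.699
grip_force: 0.0
time_s: 26.1
eef_pos: [500.9, -239.3, 210.5]
ee_rot: [0.0, 0.841, 0.54, 0.0]
force: [0.4, -0.0, -0.6]
grip_width: 0.704
grip_force: 0.0
time_s: 26.9
eef_pos: [500.9, -239.2, 210.5]
ee_rot: [0.0, 1.0, 0.031, 0.0]
force: [-0.8, -0.1, 0.0]
grip_width: 0.704
grip_force: 0.0
t 26.9 pos [ 500.9 -239.2  210.5] F [-0.8 -0.1  0. ] grip 60.2 0.0
turn units [ 0.004 -0.004  0.01 ] then shift units [2.111 1.221 2.019]
top [[303.9, 226.6], [247.4, 242.4]]
scene [[228.3, 179.2], [206.0, 216.0]]
```

```bash
python3 -m crank '[[[0.5,0.3,0.2,0,0,0,60],[0.6,0.35,0.4,0,0,0,60],[0.6,0.35,0.4,0,0,0,60],[0.4,0.22,0.4,0,0,0,60],[0,0,0.5,0,0,0,60],[0,0,0.4,0,0,0,60],[0,0,0,0,0,0,60],[0,0,0,0,0,0,60]]]' 40
python3 - <<'E'
from h import *
go(555.4,-266.5,82,.06-np.pi/2)
a=[]
for n,x,y in(('top',330,160),('scene',130,200)):
  a.append(cv2.resize(capture(n)[y:y+80,x:x+80],(400,400),interpolation=cv2.INTER_CUBIC))
cv2.imwrite('pics/p4.png',np.hstack(a))
def tri(a,b):
    return least_squares(lambda P:np.r_[(proj('top',P)-a).ravel(),(proj('scene',P)-b).ravel()],[502,-55,50.]).x
A=tri([303.9,226.6],[206,216]);B=tri([247.4,242.4],[228.3,179.2]);print("bar ends",A,B,"mid",(A+B)/2)
E
```

```text
time_s: 27.8
eef_pos: [555.1, -266.2, 152.4]
ee_rot: [0.0, 0.999, 0.034, 0.0]
force: [-0.1, 0.2, 0.0]
grip_width: 0.702
grip_force: 0.0
t 27.8 pos [ 555.1 -266.2  152.4] F [-0.1  0.2  0. ] grip 59.9 0.0
turn units [ 0.001 -0.001  0.051] then shift units [0.009 0.015 2.814]
bar ends [ 518.43274413 -117.21032349   48.02088894] [483.24698529   9.0074466   51.14208458] mid [500.83986471 -54.10143845  49.58148676]
```

View pics/p4.png

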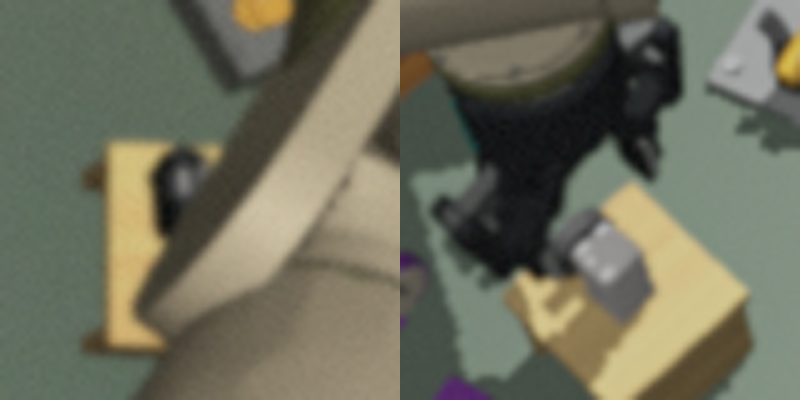

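The tips at (525,265) and (650,170) straddle the gauge top at (605,250) once their height is allowed for, and nothing is in the way. The bar's middle now triangulates to (500.8, -54.1), so it is centred. Descend and grip.

```bash
python3 -m crank '[[[0,0,0.5,0,0,0,60],[0,0,0.7,0,0,0,60],[0,0,0.7,0,0,0,60],[0,0,0.6,0,0,0,60],[0,0,0.31,0,0,0,60],[0,0,0,0,0,0,60],[0,0,0,0,0,0,45],[0,0,0,0,0,0,35]]]' 40
python3 -m crank '[[[0,0,0,0,0,0,28],[0,0,0,0,0,0,22],[0,0,0,0,0,0,10],[0,0,0,0,0,0,10],[0,0,0,0,0,0,10],[0,0,0,0,0,0,10],[0,0,0,0,0,0,10],[0,0,0,0,0,0,10]]]'
python3 -c "
from h import *
go(555.4,-266.5,190,.06-np.pi/2);print(sense()['wrist_torque'])"
```

```text
time_s: 28.7
eef_pos: [555.8, -266.5, 82.5]
ee_rot: [0.0, 0.999, 0.033, 0.001]
force: [-0.7, -0.9, 0.4]
grip_width: 0.415
grip_force: 0.0
time_s: 29.5
eef_pos: [555.7, -266.4, 82.4]
ee_rot: [0.0, 0.999, 0.033, 0.0]
force: [-1.1, 1.0, 5.1]
grip_width: 0.305
grip_force: 39.1
t 29.5 pos [ 555.7 -266.4   82.4] F [-1.1  1.   5.1] grip 26.1 39.1
turn units [ 0.005 -0.007  0.048] then shift units [-1.200e-02  4.000e-03 -4.305e+00]
[ 0.16950995  0.16149702 -0.01209306]
```

```bash
python3 -m crank '[[[0,0,-0.2,0,0,0,10],[0,0,-0.4,0,0,0,10],[0,0,-0.6,0,0,0,10],[0,0,-0.7,0,0,0,10],[0,0,-0.7,0,0,0,10],[0,0,-0.7,0,0,0,10],[0,0,-0.6,0,0,0,10],[0,0,-0.4,0,0,0,10]]]' 60
python3 -c "
from h import *
w=sense()['ee_rot'];y=np.arctan2(w[2],w[1])*2-np.pi/2
go(500.6,-54.1,190,y);print(y,sense()['wrist_torque'])"
```

```text
time_s: 30.3
eef_pos: [555.5, -266.4, 190.7]
ee_rot: [0.0, 0.999, 0.033, 0.001]
force: [0.7, -0.5, -0.2]
grip_width: 0.302
grip_force: 58.3
t 30.3 pos [ 555.5 -266.4  190.7] F [ 0.7 -0.5 -0.2] grip 25.8 58.3
turn units [ 0.007 -0.008 -0.   ] then shift units [-1.628 -8.62   0.028]
-1.504169324883954 [-0.07213862 -0.06253662  0.05752777]
```

```bash
python3 -m crank '[[[-0.1,-0.4,0,0,0,0,10],[-0.15,-0.7,0,0,0,0,10],[-0.17,-0.9,0,0,0,0,10],[-0.17,-0.9,0,0,0,0,10],[-0.17,-0.9,0,0,0,0,10],[-0.17,-0.9,0,0,0,0,10],[-0.17,-0.9,0,0,0,0,10],[-0.17,-0.9,0,0,0,0,10]]]'
python3 -m crank '[[[-0.16,-0.9,0,0,0,0,10],[-0.13,-0.75,0,0,0,0,10],[-0.07,-0.47,0,0,0,0,10],[0,0,0.3,0,0,0,10],[0,0,0.6,0,0,0,10],[0,0,0.6,0,0,0,10],[0,0,0.4,0,0,0,10],[0,0,0,0,0,0,10]]]'
python3 - <<'E'
from h import *
go(500.6,-54.1,118,-1.504)
s=sense();f=s['force'];print(f)
im=capture('scene');cv2.imwrite('pics/s5.png',im);t=capture('top');cv2.imwrite('pics/t5.png',t)
p=s['eef_pos'];foot=p+[0,0,-62.4]
x,y=170,130;k=6
o=cv2.resize(im[y:y+90,x:x+80],None,fx=k,fy=k,interpolation=cv2.INTER_CUBIC)
for P,c in((foot,(0,0,255)),(foot+[0,0,15],(255,0,0)),(foot+[0,0,50],(0,255,0)),([500.8,-54.1,57.],(255,0,255))):
    u=(proj('scene',P)[0]-[x,y]+.5)*k-.5;print(u);cv2.circle(o,tuple(int(v) for v in u),4,c,1)
cv2.imwrite('pics/p5.png',o)
E
```

```text
time_s: 31.1
eef_pos: [511.8, -104.6, 188.3]
ee_rot: [-0.0, 0.999, 0.033, -0.001]
force: [1.1, -0.1, -1.2]
grip_width: 0.297
grip_force: 58.4
time_s: 31.9
eef_pos: [499.7, -54.2, 140.0]
ee_rot: [-0.001, 0.999, 0.033, -0.001]
force: [0.4, 0.4, -1.1]
grip_width: 0.299
grip_force: 58.4
t 31.9 pos [499.7 -54.2 140. ] F [ 0.4  0.4 -1.1] grip 25.6 58.4
turn units [-0.008  0.02  -0.005] then shift units [ 0.037 -0.002  0.88 ]
[ 0.35797183  0.44913565 -1.07800751]
[278.83370432 371.99524036]
[276.23102507 354.05496017]
[269.9613868  310.74393051]
[284.22202171 397.2582736 ]
```

View pics/p5.png

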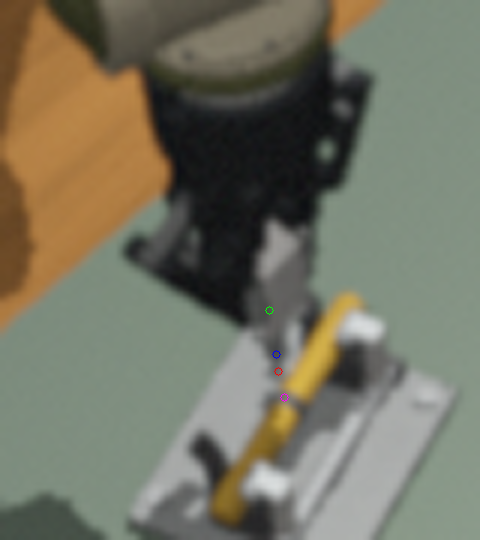

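The gauge hangs upright over the bar; its predicted foot at (279,372) lies just above the ring, seen near (287,399). That was the tenth picture, so from here on I use numbers only.

```bash
python3 - <<'E'
from h import *
im=cv2.imread('pics/s5.png');g=cv2.cvtColor(im,cv2.COLOR_BGR2GRAY);h=cv2.cvtColor(im,cv2.COLOR_BGR2HSV)
print("cols 206..227 gray");
for r in range(183,201): print(r,g[r,206:228].tolist())
print("sat");
for r in range(192,201): print(r,h[r,206:228,1].tolist())
E
```

```text
cols 206..227 gray
183 [121, 101, 73, 44, 32, 56, 74, 77, 81, 94, 96, 105, 121, 113, 73, 49, 64, 108, 151, 167, 173, 182]
184 [135, 129, 115, 89, 75, 89, 93, 97, 94, 96, 95, 112, 140, 140, 89, 53, 85, 133, 162, 171, 173, 187]
185 [138, 137, 133, 125, 128, 137, 121, 116, 102, 95, 92, 118, 156, 151, 97, 75, 119, 154, 170, 171, 164, 173]
186 [136, 137, 137, 143, 156, 153, 128, 110, 94, 86, 85, 119, 157, 151, 104, 103, 144, 167, 171, 160, 139, 140]
187 [137, 137, 141, 153, 164, 163, 151, 127, 91, 77, 79, 110, 150, 151, 118, 129, 161, 172, 165, 136, 103, 95]
188 [137, 137, 147, 161, 166, 167, 163, 146, 101, 74, 77, 103, 142, 153, 142, 155, 170, 173, 162, 130, 86, 62]
189 [135, 140, 157, 165, 166, 167, 165, 155, 121, 87, 84, 115, 148, 158, 157, 166, 174, 169, 153, 122, 74, 51]
190 [140, 152, 164, 167, 166, 166, 166, 165, 147, 107, 101, 137, 160, 160, 165, 173, 174, 161, 138, 103, 61, 43]
191 [151, 164, 167, 166, 165, 165, 167, 162, 143, 108, 108, 142, 161, 165, 172, 176, 168, 148, 118, 76, 46, 41]
192 [164, 168, 167, 165, 165, 166, 166, 160, 138, 116, 116, 136, 153, 169, 175, 172, 156, 129
[... 973 characters left out ...]
64, 169, 174, 162, 88, 0, 7]
193 [5, 3, 3, 3, 3, 3, 3, 3, 5, 4, 25, 96, 151, 166, 164, 167, 169, 152, 91, 5, 6, 12]
194 [5, 3, 5, 3, 3, 3, 3, 3, 3, 5, 38, 118, 151, 159, 164, 170, 155, 91, 12, 6, 11, 0]
195 [3, 3, 5, 2, 3, 5, 3, 3, 4, 4, 21, 68, 98, 127, 159, 161, 114, 30, 8, 0, 5, 3]
196 [2, 2, 3, 2, 3, 3, 3, 5, 4, 13, 32, 36, 32, 78, 126, 130, 59, 8, 8, 7, 3, 5]
197 [5, 3, 3, 3, 3, 3, 5, 2, 24, 92, 118, 106, 71, 37, 62, 63, 15, 2, 3, 5, 5, 5]
198 [5, 3, 3, 5, 3, 3, 5, 5, 60, 151, 164, 152, 140, 97, 26, 6, 8, 5, 5, 5, 2, 4]
199 [3, 3, 5, 3, 3, 3, 3, 23, 104, 177, 173, 169, 167, 138, 37, 3, 5, 7, 5, 5, 5, 4]
200 [3, 5, 3, 3, 3, 3, 8, 60, 145, 174, 171, 171, 167, 113, 17, 8, 2, 0, 3, 5, 4, 5]
```

```bash
python3 -m crank '[[[0.05,0,0.2,0,0,0,10],[0,0,0.3,0,0,0,10],[0,0,0.2,0,0,0,10],[0,0,0.06,0,0,0,10],[0,0,0,0,0,0,10],[0,0,0,0,0,0,10],[0,0,0,0,0,0,10],[0,0,0,0,0,0,10]]]'
cat > fz.py <<'E'
from h import *
f=[]
for i in range(4):
    f.append(sense()['force']);capture('scene')
print(np.round(f,2).tolist(),np.mean(f,0).round(2));go(500.9,-54.1,113.4,-1.504)
E
python3 fz.py
```

```text
time_s: 32.8
eef_pos: [501.7, -53.9, 122.8]
ee_rot: [0.0, 0.999, 0.033, 0.0]
force: [-0.1, -1.0, -0.9]
grip_width: 0.301
grip_force: 58.4
[[-0.13, -1.05, -0.86], [-0.26, 0.32, -0.57], [-0.47, 0.74, -1.82], [-0.3, -0.22, -0.61]] [-0.29 -0.05 -0.96]
t 33.0 pos [501.7 -53.9 122.7] F [ 0.1 -0.3 -1.8] grip 25.6 58.4
turn units [ 0.001 -0.001 -0.   ] then shift units [-0.031  0.007  0.371]
```

```bash
python3 -m crank '[[[-0.03,0,0.06,0,0,0,10],[0,0,0.06,0,0,0,10],[0,0,0.06,0,0,0,10],[0,0,0.05,0,0,0,10],[0,0,0.04,0,0,0,10],[0,0,0,0,0,0,10],[0,0,0,0,0,0,10],[0,0,0,0,0,0,10]]]'
python3 fz.py
```

```text
time_s: 33.8
eef_pos: [500.9, -53.9, 116.0]
ee_rot: [0.0, 0.999, 0.033, 0.0]
force: [0.2, 0.7, -0.4]
grip_width: 0.297
grip_force: 58.4
[[0.24, 0.72, -0.44], [-0.31, 0.18, 0.68], [-0.18, 0.14, 1.39], [-0.61, 0.83, 1.5]] [-0.21  0.47  0.78]
t 34.0 pos [500.9 -53.9 115.9] F [0.  0.5 0.7] grip 25.7 58.4
turn units [-0.    -0.001 -0.001] then shift units [-0.001  0.007  0.1  ]
```

```bash
sed -i 's/range(4)/range(10)/' fz.py; python3 -m crank '[[[0,0,0.03,0,0,0,10],[0,0,0.04,0,0,0,10],[0,0,0.03,0,0,0,10],[0,0,0,0,0,0,10],[0,0,0,0,0,0,10],[0,0,0,0,0,0,10],[0,0,0,0,0,0,10],[0,0,0,0,0,0,10]]]'
python3 fz.py
```

```text
time_s: 34.8
eef_pos: [500.9, -54.0, 113.4]
ee_rot: [0.0, 0.999, 0.033, 0.0]
force: [0.4, 0.5, 2.1]
grip_width: 0.299
grip_force: 58.6
[[0.4, 0.45, 2.06], [-0.28, 0.77, 2.78], [-0.33, 0.38, 1.07], [-0.65, 0.38, 1.23], [-0.19, 1.21, 1.73], [-0.27, 1.45, 2.06], [-1.0, 0.56, 1.79], [0.37, 1.41, 1.33], [-0.87, 0.85, 1.77], [0.33, 0.65, 1.69]] [-0.25  0.81  1.75]
t 35.3 pos [500.9 -53.9 113.4] F [0.1 0.7 1.2] grip 25.7 58.6
turn units [ 0.    -0.    -0.001] then shift units [-0.001  0.007 -0.001]
```

```bash
python3 - <<'E'
from h import *
im=capture('scene');h=cv2.cvtColor(im,cv2.COLOR_BGR2HSV);g=h[...,2]
for r in range(188,203): print(r,h[r,208:226,1].tolist(),g[r,210:224].tolist())
p=sense()['eef_pos'];print(proj('scene',[[p[0]-.3,p[1],56.],[p[0]-.3,p[1],48.]]))
E
```

```text
188 [13, 14, 12, 28, 11, 14, 10, 3, 8, 5, 11, 42, 113, 154, 164, 164, 169, 173] [41, 27, 47, 73, 75, 78, 95, 97, 97, 110, 147, 185, 204, 208]
189 [5, 4, 8, 9, 9, 7, 6, 6, 8, 8, 19, 78, 145, 165, 167, 167, 171, 174] [93, 57, 54, 72, 79, 86, 97, 99, 107, 140, 176, 201, 209, 205]
190 [3, 2, 5, 4, 5, 5, 5, 5, 3, 11, 49, 108, 153, 165, 165, 167, 171, 166] [143, 114, 102, 102, 99, 97, 99, 97, 119, 165, 197, 209, 209, 197]
191 [3, 2, 3, 3, 3, 3, 4, 5, 5, 14, 84, 136, 159, 163, 165, 173, 169, 149] [163, 155, 153, 149, 131, 105, 96, 92, 121, 175, 204, 211, 203, 181]
192 [3, 3, 2, 3, 3, 3, 3, 5, 6, 15, 93, 146, 159, 163, 168, 173, 167, 97] [165, 166, 167, 165, 149, 104, 85, 84, 118, 176, 208, 208, 191, 161]
193 [3, 3, 3, 3, 3, 3, 3, 2, 7, 13, 94, 141, 160, 169, 170, 153, 96, 13] [166, 167, 169, 168, 154, 104, 76, 80, 120, 179, 206, 198, 174, 137]
194 [3, 3, 5, 5, 3, 5, 3, 2, 6, 15, 79, 114, 153, 169, 156, 90, 17, 6] [167, 168, 167, 165, 149, 107, 79, 84, 132, 184, 201, 186, 154, 116]
195 [3, 3, 3, 5, 3, 3, 4, 5, 6, 8, 47, 76, 134, 167, 122, 32, 3, 5] [168, 169, 167, 158, 130, 100, 87, 91, 136,
[... 357 characters left out ...]
, 5, 5, 2] [169, 170, 165, 144, 122, 123, 126, 121, 110, 92, 80, 89, 100, 104]
199 [3, 5, 3, 5, 3, 23, 103, 171, 171, 175, 159, 103, 22, 5, 3, 3, 3, 3] [170, 170, 165, 147, 131, 133, 134, 127, 114, 92, 82, 95, 101, 102]
200 [3, 3, 3, 3, 8, 58, 143, 183, 181, 179, 162, 84, 8, 5, 0, 5, 3, 5] [169, 168, 157, 141, 134, 134, 131, 121, 107, 88, 90, 99, 102, 103]
201 [3, 3, 3, 5, 35, 114, 169, 178, 176, 168, 117, 30, 5, 5, 5, 4, 6, 2] [168, 162, 147, 136, 134, 133, 126, 112, 100, 94, 98, 103, 109, 118]
202 [3, 5, 3, 12, 78, 156, 174, 181, 177, 152, 72, 8, 5, 2, 4, 3, 3, 2] [166, 154, 138, 134, 135, 128, 118, 104, 95, 96, 102, 110, 132, 153]
[[216.96852083 195.9102201 ]
 [217.18891848 197.43546059]]
```

```bash
python3 -c "
from rig import *
print(finish_job())"
```

```text
the job is handed in; nothing more can be done
None
```

I handed the job in at about 35 s: the bar is home and centred in both forks with the jaw shut over it, and the arm still holds the gauge upright on the dark ring, plunger about half way in (about 3 N, roughly 5 mm); the foot's spot on the ring was checked only by pixel values, to about 2 mm, and an early jam on the jaw noses reached 80 N at the wrist (limit 120 N).

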